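# Back off the chuck collar to two full turns

## Robot

A 7-joint arm with a two-finger parallel gripper is mounted at the origin on the work surface. World frame = base frame: x ahead of the robot, y to its left, z up, the work surface at z = 0. Lengths are in m, angles in degrees, forces in N, time in s.
With the tool pointing down it reaches from about 0.4 to 0.925 m from the base axis. Payload 4.1 kg.
Tool frame: the origin (TCP) lies midway between the tips of the shut fingers; the grasp point (between the pads) lies 19 mm behind it; z points along the fingers, x is the direction in which the jaws open and shut, and the axes are right-handed (so a half turn about z gives the same grasp; the last joint's range is limited). The gripper opens to 85 mm and grips with 20 to 120 N. Pads are 22 mm wide; open, the fingers measure 114 mm over their backs; the gripper's body (76 mm by 85 mm) begins 54 mm behind the grasp point. The pads swing forward as they close: fully open they stand 13 mm farther back than shut.
Start: joints at [-72.078, 22.827, 2.584, 88.041, -1.071, 69.15, -2.905], TCP at [0.26, 0.596, 0.231] pointing down, gripper open.
Joint ranges: [-161.44, 161.44], [-28.35, 127.94], [-78.24, 83.42], [0, 140.83], [-78.03, 258.03], [13.02, 114.36], [-168.23, 168.23]. Speed limits (degrees/s): [147.25, 147.25, 180, 180, 180, 180, 180].

## Interface

Orientations are given as [roll, pitch, yaw] about the fixed x, y, z axes, in that order (R = Rz(yaw) Ry(pitch) Rx(roll)).
In Python, from workcell import manip gives the robot as it stands.
- The arm moves only by the tool move_arm, never from a script. Its arguments are lists of equal length, an entry for each row: "jaw": the finger opening in m, from 0 to 0.0854; "travel": the shift along the world's x, y, z in m, a list of three; "twist": the turn about the world's z in degrees. A call has 1 to 12 rows; each row is the pose to reach, as a shift and turn from the pose commanded when the call began; what a row does not reach only later rows make up. A row lasts 1/12 s, in which the tool goes at most 41.7 mm and 7.16 degrees, less where a joint would pass 70% of its speed; a pose out of reach is approached as far as the arm can. A call with a gripper value outside its range is refused whole. The fingers move at their own pace and stop on an object; "newtons" is the grip in N (left out, the last holds). Time passes only in rows, so rows that repeat a pose let the fingers close. It gives the time, the measured TCP pose, the force and the opening at its end, in the units of the state.
- manip.get_obs(): the state, without advancing time (a new reading comes with each control period).
- manip.read_camera(name): name is "scene" or "top" or "wrist"; returns a dict with "image" (384x512x3 uint8, red, green, blue), "vertical_fov" (degrees; the focal length in pixels is half the picture's height over the tangent of half this angle, whatever the lens; pixels are square), "cx", "cy" (the principal point, pixels), "dist_coeffs" ([k1, k2, p1, p2, k3] as OpenCV has them; the pictures are not rectified), "rvec" (rotation vector, rad) and "tvec" (3), from world to camera coordinates, as OpenCV has them; the wrist camera has in their place "mount" (4x4, takes a point from camera to tool coordinates, whose origin is the TCP and whose axes are the tool frame's). Camera axes: x right, y down, z forward; pixel columns grow to the right and rows downward; lengths in m; the calibration is good to about 2 mm. A picture is of the moment at which its call begins: read the wrist's pose just before it. There is no depth.
- manip.close_job(): hands the job in, once; it reports no verdict.
The state is a dict: "clock": time; "joint_positions": joint angles; "joint_velocities": joint speeds; "tau": joint torques, N m; "tool_pos": TCP position; "tcp_rot": TCP orientation; "ft_force": force on the tool from outside, world axes, zero at the start; "moment": the same for the moment, N m; "opening": finger opening in m.
Only numpy, scipy, OpenCV 4.12 (cv2) and the standard library are available. Lean on these libraries where they do the work, as an engineer would, in place of code of your own. Each camera call takes 0.05 s, during which the arm holds its last target.

## Task

The black knurled collar of the bench chuck is already part of one turn loose. Roll a fingertip along its knurled rim to unscrew it anticlockwise (seen from above) until it is exactly two full turns from tight, so the jaws open for the wider blank: its white mark goes past the red pointer once, and when it comes round to the pointer the second time, stop with the mark at the pointer and take the finger away. Grip and lift nothing, and leave the brass blank in the chuck and the things around it where they are.

Things in the scene. Friction and masses are not known exactly. Their poses are not given: they have to be found in the camera images.
- chuck: three-jaw chuck fixed to the bench at any yaw, axis vertical. Origin on its axis at the bench surface. From below: grey foot 120 mm across up to z 12 mm; neck 76 mm across to z 32; black knurled collar 100 mm across, z 32 to 54; fixed grey face 72 mm across, top at z 58, with a red pointer line along the chuck's +x; three jaws to z 68, the highest point
- collar (a joint): turn of the collar in rad: 0 tight, mark at the pointer; grows as it loosens (anticlockwise from above); two turns = 12.57, stop at 18.85; starts at 0.1 to 0.85 turn. It does not rise. 30 ridges 2.5 mm proud, too wide to grip. Stiff (0.05 N m plus 0.015 per rad/s), stays where left; a fingertip pressed on the rim with 3 to 10 N and moved along it takes it along
- collar_centre (a point): point on the chuck's axis at half the collar's height (43 mm above the bench). The jaws on the face stand at 60, 180 and 300 degrees from the chuck's x axis; the collar drives each outward 3.8 mm per turn, to 36 mm from the axis at two turns
- mark (a point): middle of the white mark (11 x 10 mm) on the collar's top, 42.5 mm from the axis, 54 mm above the bench; it turns with the collar
- pointer (a point): outer end of the red pointer line (16 x 8 mm) on the chuck's fixed face, 36 mm from the axis, 58 mm above the bench
- blank: brass disc 32 mm across, 6 mm thick, lying loose between the jaws on the chuck's face, 58 mm above the bench; origin at the centre of its underside; leave it there
- wide_blank: the next, wider brass blank: disc 40 mm across, 8 mm thick. Origin under its middle; a bystander, leave it.
- bur_block: wooden block 36 x 60 x 24 mm with four small burs standing in it, 45 mm high in all. Origin under its middle; a bystander, leave it.
- loupe: black eye loupe standing upright, 38 mm across, 38 mm high. Origin under its middle; a bystander, leave it.
- handpiece: grey engraving handpiece lying down, 165 mm long along its x, 28 mm high, grinding wheel at its +x end; origin under its middle. A bystander, leave it.
- jar: amber glass jar with black cap, 52 mm across, 55 mm high. Origin under its middle; a bystander, leave it.
- brush: bench brush lying along its x, 170 mm long. Origin under its middle; a bystander, leave it.
Not all that is in view belongs to the job. What is shaped like the chuck but green is not meant.

How it is judged (in metres and radians):
On the way:
1. the white mark has gone past the red pointer the first time (one full turn loose) (value of joint collar above 6.5 rad), for 0.1 s.
At the end, for the whole second after the job is handed in: The collar rests at two full turns from tight, within 0.3 rad (17 degrees), with its white mark at the red pointer; the brass blank lies in the chuck within 18 mm of its axis, and the other loose things are within 30 mm of where they started (value of joint collar between 12.2664 and 12.8664 rad and velocity of joint collar between -0.05 and 0.05 rad/s and horizontal distance between blank and chuck below 0.018 m and z of blank in the frame of chuck below 0.063 m and distance of each of wide_blank, bur_block, loupe, handpiece, jar, brush from where it was at the start of the episode below 0.03 m); the robot touches nothing.
It fails at once if a thing beside the chuck or on the bench was picked up or pushed more than 30 mm away (distance of any of wide_blank, bur_block, loupe, handpiece, jar, brush from where it was at the start of the episode above 0.03 m).
It fails at once if the brass blank was lifted or knocked out of the chuck (z of blank in the frame of chuck above 0.068 m or z of blank in the frame of chuck below 0.05 m or horizontal distance between blank and chuck above 0.018 m).
It also fails if it takes over 51 s, if anything falls off the work surface, if the arm or the gripper's body presses on something with over 40 N, if the wrist force passes 120 N, or if a joint passes its speed limit or range.

## Working session

There is one attempt and no reset: what is moved stays moved. The work goes in short steps, Python scripts to look and compute and a tool call to move; the robot and the scene stay as the last step left them, time stands still between calls to the robot, and variables do not carry over. Pictures are saved under pics/ and viewed, and the job is handed in when it is done.

Besides the shell and the picture viewer there is one more tool, called as name(argument=value, ...), one argument or row to a line, values as JSON. move_arm: Moves the arm, as the interface text tells. Its arguments: {"type":"object","properties":{"jaw":{"type":"array","items":{"type":"number"}},"travel":{"type":"array","items":{"type":"array","items":{"type":"number"}}},"twist":{"type":"array","items":{"type":"number"}},"newtons":{"type":"number"}},"required":["jaw","travel","twist"]}

```bash
mkdir -p pics
cat > h.py <<'E'
from workcell import manip
import numpy as np, cv2, json
def K(c):
    h,w=c["image"].shape[:2]; f=h/2/np.tan(np.radians(c["vertical_fov"])/2)
    return np.array([[f,0,c["cx"]],[0,f,c["cy"]],[0,0,1.]]),np.array(c["dist_coeffs"],float)
def save(c,n,crop=None,s=1):
    im=c["image"][:,:,::-1]
    if crop: x0,y0,x1,y1=crop; im=im[y0:y1,x0:x1]
    cv2.imwrite("pics/"+n,cv2.resize(im,None,fx=s,fy=s,interpolation=cv2.INTER_CUBIC))
def ray(c,uv,z):
    k,d=K(c); p=cv2.undistortPoints(np.array(uv,float).reshape(-1,1,2),k,d).reshape(-1,2)
    R=cv2.Rodrigues(np.array(c["rvec"],float))[0]; t=np.array(c["tvec"],float).ravel()
    o=-R.T@t; D=np.c_[p,np.ones(len(p))]@R
    return o+D*((z-o[2])/D[:,2])[:,None]
def proj(c,P):
    k,d=K(c); return cv2.projectPoints(np.array(P,float).reshape(-1,1,3),np.array(c["rvec"],float),np.array(c["tvec"],float),k,d)[0].reshape(-1,2)
E
python3 - <<'E'
from h import *
import pickle
o=manip.get_obs(); print(o["clock"],o["tool_pos"],o["tcp_rot"],o["opening"])
a={n:manip.read_camera(n) for n in("scene","top")}
pickle.dump(a,open("a.pkl","wb"))
for n in a: save(a[n],n+"0.png",s=1.5)
E
```

```text
0.0 [0.25988172 0.59508462 0.23027258] [1.79993512e+02 1.11788988e-01 6.64112790e+01] 0.0854645695277184
```

View pics/top0.png

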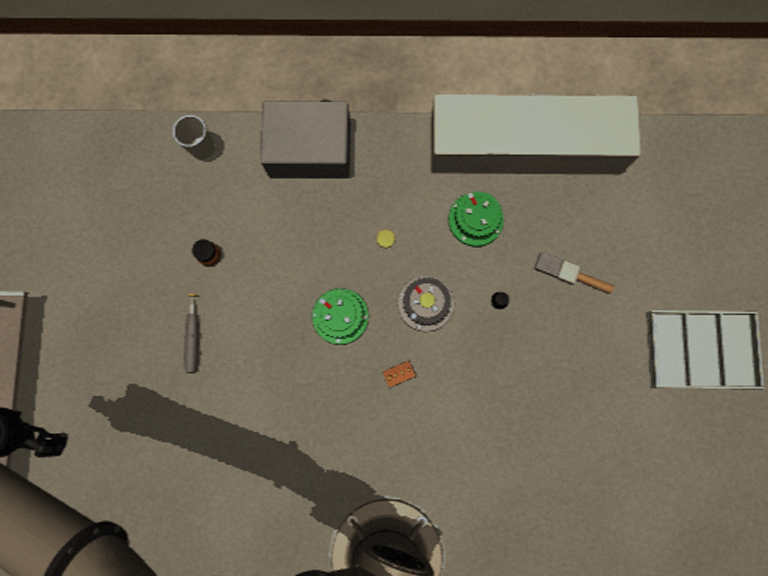

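View pics/scene0.png

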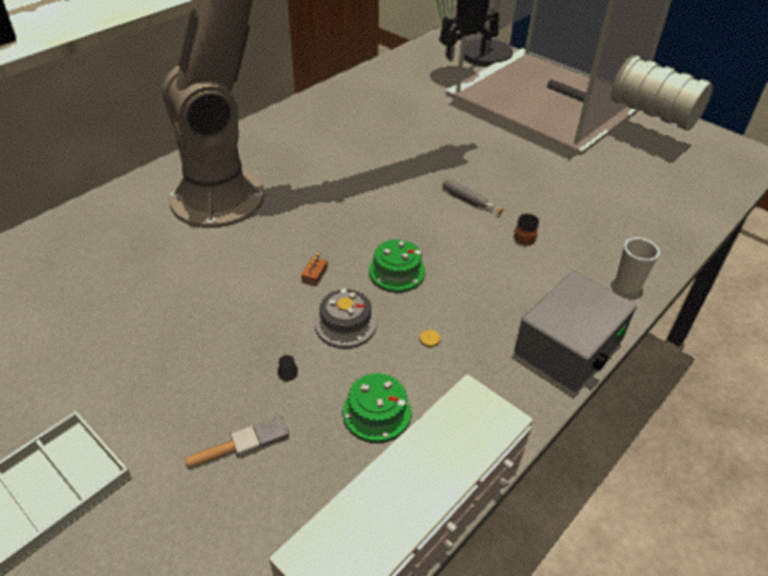

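In the 1.5x top view there are three chuck shapes: green at (341,316), green at (476,219), and grey/black with a brass blank at (426,303). The grey/black one fits the description. Next I take an enlarged crop to confirm it and measure.

Run:
```python
from h import *
import pickle
a=pickle.load(open("a.pkl","rb"))
c=a["top"]; save(c,"topc.png",(256,176,316,228),12)
im=c["image"].astype(int); hsv=cv2.cvtColor(c["image"],cv2.COLOR_RGB2HSV)
for n in ("top",):
    print(proj(c,[[0,0,0],[.5,0,0],[.5,.1,0]]))
    R=cv2.Rodrigues(np.array(c["rvec"],float))[0]; print(-R.T@np.array(c["tvec"]).ravel())
def blobs(m,nm,z):
    N,l,s,ce=cv2.connectedComponentsWithStats(m.astype(np.uint8))
    for i in range(1,N):
        if s[i,4]>3: print(nm,s[i,4],ce[i],ray(c,ce[i],z)[0])
H,S,V=hsv[...,0],hsv[...,1],hsv[...,2]
win=np.zeros(H.shape,bool); win[170:230,250:350]=1
blobs(win&(S>150)&((H<6)|(H>172))&(V>80),"red",.058)
blobs(win&(H>22)&(H<34)&(S>120)&(V>100),"brass",.064)
blobs(win&(S<60)&(V>165),"white",.054)
g=im.sum(2)
```

```text
[[257.40402698 370.29285959]
 [258.93658491 206.06520655]
 [227.83880529 205.77886626]]
[ 0.32924462 -0.00351645  1.3725857 ]
red 12 [278.5        192.83333333] [ 0.53455046 -0.06027257  0.058     ]
brass 74 [284.45945946 199.7027027 ] [ 0.51243369 -0.07834493  0.064     ]
white 4 [286.75 192.25] [ 0.53723951 -0.08603163  0.054     ]
white 6 [277.  200.5] [ 0.51113237 -0.05585026  0.054     ]
white 4 [289.5 205. ] [ 0.4974679 -0.0944656  0.054    ]
white 4 [275.5 210.5] [ 0.47999608 -0.0513035   0.054     ]
```

View pics/topc.png

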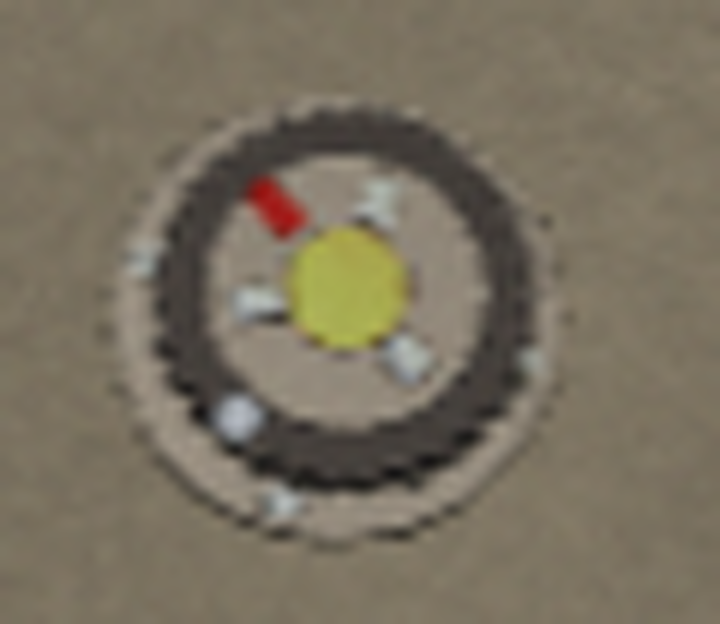

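The crop confirms it: black collar, grey face, red pointer at crop (275,207), white mark at (238,418), brass blank at (347,288). Jaws are the three white blocks near the blank.

Run:
```python
from h import *
import pickle
a=pickle.load(open("a.pkl","rb"))
for n,box in (("top",(256,176,316,228)),("scene",(205,185,256,235))):
    c=a[n]; x0,y0,x1,y1=box
    s=8; im=cv2.resize(c["image"][y0:y1,x0:x1],None,fx=s,fy=s,interpolation=cv2.INTER_CUBIC)
    save(c,n+"e.png",box,12)
    g=cv2.cvtColor(im,cv2.COLOR_RGB2HSV)[...,2]
    m=(g<95).astype(np.uint8); m=cv2.morphologyEx(m,cv2.MORPH_OPEN,np.ones((9,9)))
    cs,h=cv2.findContours(m,cv2.RETR_CCOMP,cv2.CHAIN_APPROX_NONE)
    for q,hh in zip(cs,h[0]):
        if cv2.contourArea(q)>6000:
            p=q.reshape(-1,2)/s+[x0-.5+.5/s,y0-.5+.5/s]
            hole=hh[3]>=0
            W=ray(c,p,.058 if hole else .054)[:,:2].astype(np.float32)
            (cx,cy),r=cv2.minEnclosingCircle(cv2.convexHull(W)); e=cv2.fitEllipse(W)
            print(n,"hole" if hole else "outer",cx,cy,r,e)
    hsv=cv2.cvtColor(im,cv2.COLOR_RGB2HSV);H,S,V=cv2.split(hsv)
    for nm,mm,z in (("red",(S>150)&((H<8)|(H>172)),.058),("white",(S<50)&(V>150),.054),("brass",(H>18)&(H<36)&(S>110),.064)):
        N,l,st,ce=cv2.connectedComponentsWithStats(mm.astype(np.uint8))
        for i in range(1,N):
            if st[i,4]>120: print(n,nm,st[i,4]/s/s,ce[i]/s+[x0-.44,y0-.44],ray(c,ce[i]/s+[x0-.44,y0-.44],z)[0].round(4))
```

```text
top outer 0.5105238556861877 -0.07882770150899887 0.05121533200144768 ((0.511214017868042, -0.07831452041864395), (0.0908924862742424, 0.09313918650150299), 97.50899505615234)
top red 12.109375 [278.41516129 192.72709677] [ 0.5349 -0.06    0.058 ]
top white 2.140625 [284.10653285 189.33737226] [ 0.5463 -0.0778  0.054 ]
top white 9.28125 [287.063367   192.24644781] [ 0.5373 -0.087   0.054 ]
top white 4.8125 [267.30431818 196.7263961 ] [ 0.5227 -0.0258  0.054 ]
top white 5.515625 [266.48032578 202.09045326] [ 0.5059 -0.0233  0.054 ]
top white 6.109375 [276.98391304 200.50277494] [ 0.5111 -0.0558  0.054 ]
top white 6.609375 [289.7136643  205.14481087] [ 0.497  -0.0951  0.054 ]
top white 19.5625 [270.50219249 211.59314696] [ 0.4765 -0.0359  0.054 ]
top white 6.140625 [275.39619593 210.23525445] [ 0.4808 -0.051   0.054 ]
top white 3.65625 [282.6807265  209.48094017] [ 0.4834 -0.0734  0.054 ]
top white 3.015625 [296.5742487  212.75689119] [ 0.4736 -0.1162  0.054 ]
top white 4.0625 [279.01673077 217.35855769] [ 0.4589 -0.0622  0.054 ]
top white 2.640625 [289.28928994 217.42760355] [ 0.459  
[... 1410 characters left out ...]
919355] [ 0.5055 -0.1651  0.054 ]
scene white 5.203125 [251.64370871 222.69025526] [ 0.6035 -0.083   0.054 ]
scene white 3.1875 [252.50852941 224.77936275] [ 0.6104 -0.0869  0.054 ]
scene white 2.78125 [207.7594382  225.39146067] [ 0.5236 -0.1733  0.054 ]
scene white 6.703125 [240.35283217 224.96617716] [ 0.5868 -0.1105  0.054 ]
scene white 5.4375 [208.66811782 231.39333333] [ 0.5412 -0.1863  0.054 ]
scene white 2.015625 [241.96697674 231.01736434] [ 0.6051 -0.1231  0.054 ]
scene white 3.8125 [217.1122541  233.24288934] [ 0.5623 -0.175   0.054 ]
scene white 2.859375 [246.01560109 233.6986612 ] [ 0.6196 -0.1224  0.054 ]
scene brass 71.6875 [229.75256757 201.78368134] [ 0.5101 -0.0746  0.064 ]
```

View pics/scenee.png

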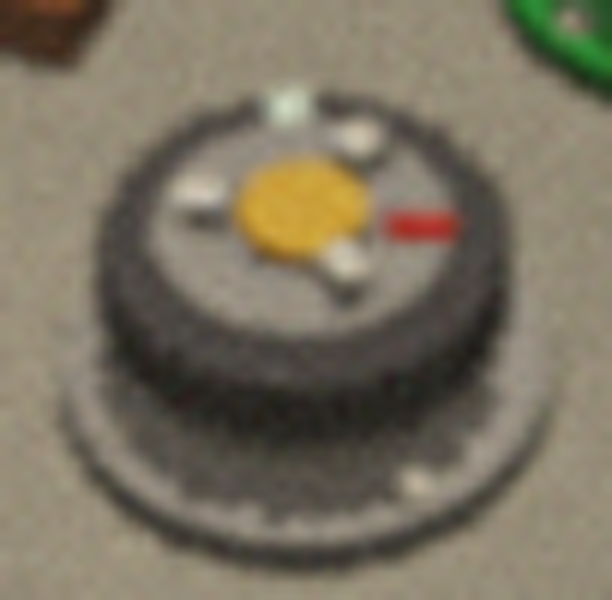

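move_arm(
  jaw=[0,0,0,0,0,0,0,0,0,0,0,0],
  travel=[
    [0.34,-0.675,0],
    [0.34,-0.675,0],
    [0.34,-0.675,0],
    [0.34,-0.675,0],
    [0.34,-0.675,0],
    [0.34,-0.675,0],
    [0.34,-0.675,0],
    [0.34,-0.675,0],
    [0.34,-0.675,0],
    [0.34,-0.675,0],
    [0.34,-0.675,0],
    [0.34,-0.675,0],
  ],
  twist=[-66.4,-66.4,-66.4,-66.4,-66.4,-66.4,-66.4,-66.4,-66.4,-66.4,-66.4,-66.4],
  newtons=30,
)

```text
clock: 1.1
tool_pos: [0.4852, 0.1472, 0.2312]
tcp_rot: [-180.0, 0.0, 0.0]
ft_force: [0.6, -0.0, 0.2]
opening: 0.0001
```

move_arm(
  jaw=[0,0,0,0,0,0,0,0],
  travel=[
    [0.11,-0.22,-0.02],
    [0.11,-0.22,-0.02],
    [0.11,-0.22,-0.02],
    [0.11,-0.22,-0.02],
    [0.11,-0.22,-0.02],
    [0.11,-0.22,-0.02],
    [0.11,-0.22,-0.02],
    [0.11,-0.22,-0.02],
  ],
  twist=[0,0,0,0,0,0,0,0],
)

```text
clock: 1.77
tool_pos: [0.5947, -0.0742, 0.2106]
tcp_rot: [179.9, 0.1, -0.3]
ft_force: [-0.1, 0.6, -0.1]
opening: -0.0
```

Run:
```python
from h import *
import pickle
o=manip.get_obs(); print(o["clock"],o["tool_pos"],o["tcp_rot"],o["ft_force"])
c=manip.read_camera("wrist"); pickle.dump((o,c),open("w.pkl","wb")); save(c,"w0.png",s=1.5); print(c["mount"])
```

```text
1.7667 [ 0.5947444  -0.07418445  0.21058555] [ 1.79903739e+02  7.85191314e-02 -3.18401160e-01] [-0.14123752  0.61359198 -0.0509257 ]
[[ 9.99999187e-01  3.38567023e-04 -1.22945569e-03  6.64687770e-04]
 [ 2.76964548e-05  9.58118042e-01  2.86373561e-01 -7.23201197e-02]
 [ 1.27492033e-03 -2.86373362e-01  9.58117254e-01 -1.43990160e-01]
 [ 0.00000000e+00  0.00000000e+00  0.00000000e+00  1.00000000e+00]]
```

View pics/w0.png

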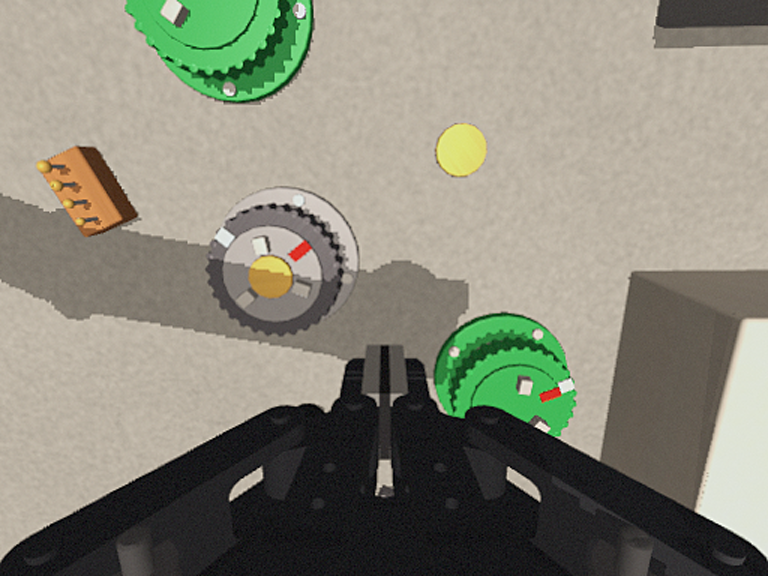

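Wrist view (1.5x): black-collared chuck at (275,270), mark at (225,238), pointer at (300,250), the fingertips at (385,370), the second green chuck at (505,380).

```bash
cat >> h.py <<'E'
from scipy.spatial.transform import Rotation as Ro
def wcam(o,c):
    M=np.array(c["mount"]); T=np.eye(4); T[:3,:3]=Ro.from_euler("xyz",o["tcp_rot"],degrees=True).as_matrix(); T[:3,3]=o["tool_pos"]
    E=np.linalg.inv(T@M); c["rvec"]=cv2.Rodrigues(E[:3,:3])[0]; c["tvec"]=E[:3,3]; return c
def feats(c,box,s=4,vw=170):
    x0,y0,x1,y1=box
    im=cv2.resize(c["image"][y0:y1,x0:x1],None,fx=s,fy=s,interpolation=cv2.INTER_CUBIC)
    H,S,V=cv2.split(cv2.cvtColor(im,cv2.COLOR_RGB2HSV)); off=np.array([x0-.5+.5/s,y0-.5+.5/s])
    for nm,mm,z in (("red",(S>140)&((H<8)|(H>172)),.058),("white",(S<40)&(V>vw),.054),("brass",(H>12)&(H<36)&(S>120),.064)):
        N,l,st,ce=cv2.connectedComponentsWithStats(mm.astype(np.uint8))
        for i in range(1,N):
            if st[i,4]>20*s*s: print(nm,st[i,4]/s/s,(ce[i]/s+off).round(1),ray(c,ce[i]/s+off,z)[0].round(4))
E
python3 - <<'E'
from h import *
import pickle
o,c=pickle.load(open("w.pkl","rb")); c=wcam(o,c)
feats(c,(130,118,245,230),vw=195)
for ctr in ([.5113,-.078],):
    th=np.linspace(0,2*np.pi,90)
    im=cv2.resize(c["image"][:,:,::-1],None,fx=4,fy=4,interpolation=cv2.INTER_CUBIC)
    for r,z,col in ((.036,.058,(255,0,0)),(.05,.054,(0,255,255)),(.0525,.054,(0,0,255)),(.06,.012,(255,255,0))):
        p=proj(c,np.c_[ctr[0]+r*np.cos(th),ctr[1]+r*np.sin(th),0*th+z]); cv2.polylines(im,[((p+.5)*4).astype(int)],True,col,1)
    cv2.imwrite("pics/w0o.png",im[460:940,500:1000])
E
```

```text
red 102.625 [199.8 166.8] [ 0.5343 -0.0611  0.058 ]
white 861.1875 [204.  142.4] [ 0.5397 -0.0355  0.054 ]
white 93.9375 [149.  157.7] [ 0.4795 -0.0517  0.054 ]
white 581.3125 [192.1 166.4] [ 0.5252 -0.0613  0.054 ]
white 92.8125 [172.6 164.1] [ 0.5042 -0.0587  0.054 ]
white 20.6875 [162.1 174. ] [ 0.4917 -0.0697  0.054 ]
brass 648.4375 [180.  184.1] [ 0.5132 -0.0785  0.064 ]
```

View pics/w0o.png

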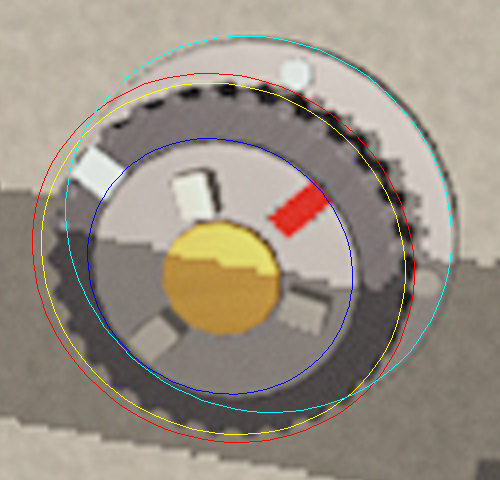

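move_arm(
  jaw=[0,0,0,0,0,0],
  travel=[
    [0,-0.025,-0.04],
    [0,-0.025,-0.08],
    [0,-0.025,-0.12],
    [0,-0.025,-0.155],
    [0,-0.025,-0.174],
    [0,-0.025,-0.174],
  ],
  twist=[0,0,0,0,0,0],
)

```text
clock: 2.32
tool_pos: [0.5907, -0.0922, 0.0324]
tcp_rot: [-179.9, 0.6, 0.2]
ft_force: [-1.0, 0.6, -0.7]
opening: 0.0
```

Run:
```python
from h import *
import pickle
o=manip.get_obs(); print(o["clock"],o["tool_pos"],o["tcp_rot"],o["ft_force"])
c=manip.read_camera("wrist"); save(c,"w1.png",s=1.5)
```

```text
2.3167 [ 0.5907058  -0.09217712  0.03242888] [-179.86116703    0.58090057    0.20271553] [-1.01938166  0.63524564 -0.70797856]
```

View pics/w1.png

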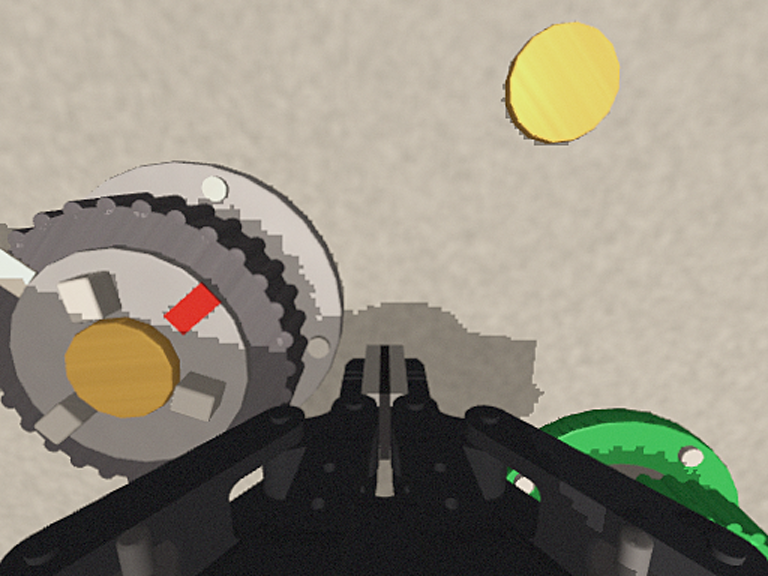

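Clear of the collar, pointed beside it with the tip at (385,350). Now I approach slowly in −x until there is contact.

move_arm(
  jaw=[0,0,0,0,0],
  travel=[
    [0,0,0.002],
    [-0.004,0,0.002],
    [-0.008,0,0.002],
    [-0.01,0,0.002],
    [-0.01,0,0.002],
  ],
  twist=[0,0,0,0,0],
)

```text
clock: 2.78
tool_pos: [0.5849, -0.0959, 0.0405]
tcp_rot: [-180.0, -0.1, -0.0]
ft_force: [-0.1, 0.5, -0.8]
opening: 0.0
```

move_arm(
  jaw=[0,0,0,0,0,0],
  travel=[
    [-0.002,0,-0.002],
    [-0.004,0,-0.002],
    [-0.006,0,-0.002],
    [-0.008,0,-0.002],
    [-0.008,0,-0.002],
    [-0.008,0,-0.002],
  ],
  twist=[0,0,0,0,0,0],
)

```text
clock: 3.28
tool_pos: [0.577, -0.0959, 0.0373]
tcp_rot: [180.0, -0.0, 0.0]
ft_force: [1.4, 1.0, 0.4]
opening: -0.0001
```

move_arm(
  jaw=[0,0,0,0],
  travel=[
    [-0.0015,0,0],
    [-0.003,0,0],
    [-0.003,0,0],
    [-0.003,0,0],
  ],
  twist=[0,0,0,0],
)

```text
clock: 3.62
tool_pos: [0.5745, -0.0958, 0.0375]
tcp_rot: [180.0, -0.1, 0.0]
ft_force: [1.2, -0.6, -0.4]
opening: -0.0001
```

move_arm(
  jaw=[0,0,0,0],
  travel=[
    [-0.0015,0,0],
    [-0.003,0,0],
    [-0.003,0,0],
    [-0.003,0,0],
  ],
  twist=[0,0,0,0],
)

```text
clock: 3.95
tool_pos: [0.574, -0.0963, 0.0378]
tcp_rot: [179.9, -0.4, 0.0]
ft_force: [6.1, -2.6, -5.0]
opening: -0.0004
```

move_arm(
  jaw=[0,0,0,0,0,0,0,0],
  travel=[
    [0,0.003,0],
    [0,0.006,0],
    [0,0.009,0],
    [0,0.012,0],
    [0,0.015,0],
    [0,0.018,0],
    [0,0.021,0],
    [0,0.024,0],
  ],
  twist=[0,0,0,0,0,0,0,0],
)

```text
clock: 4.62
tool_pos: [0.5756, -0.0722, 0.0384]
tcp_rot: [179.9, -0.5, 0.0]
ft_force: [8.3, -0.8, -3.9]
opening: 0.0003
```

Run:
```python
from h import *
import pickle
o=manip.get_obs(); print(o["clock"],o["tool_pos"],o["tcp_rot"],o["ft_force"])
c=manip.read_camera("wrist"); save(c,"w2.png",s=1.5)
c=manip.read_camera("top"); save(c,"t2.png",(256,176,316,228),12)
```

```text
4.6167 [ 0.57558819 -0.07221106  0.03842118] [ 1.79877312e+02 -5.41034408e-01  4.28376969e-02] [ 8.26857843 -0.75038365 -3.88412776]
```

View pics/w2.png

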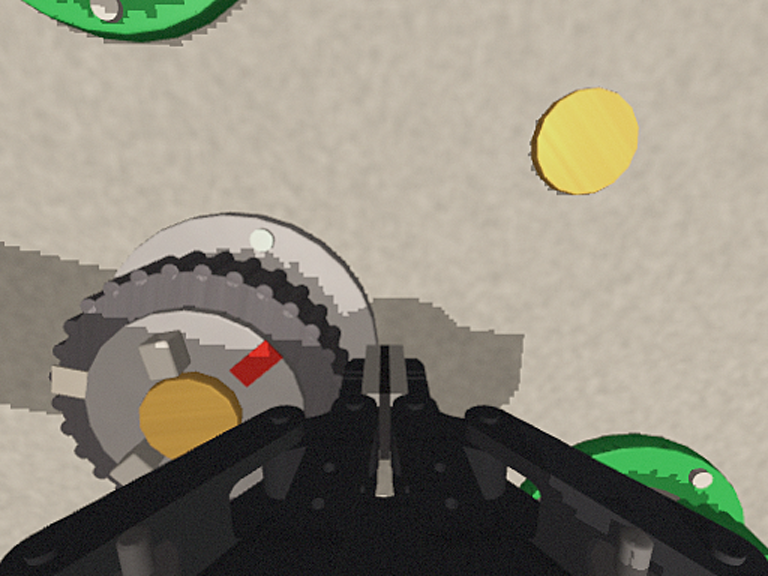

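View pics/t2.png

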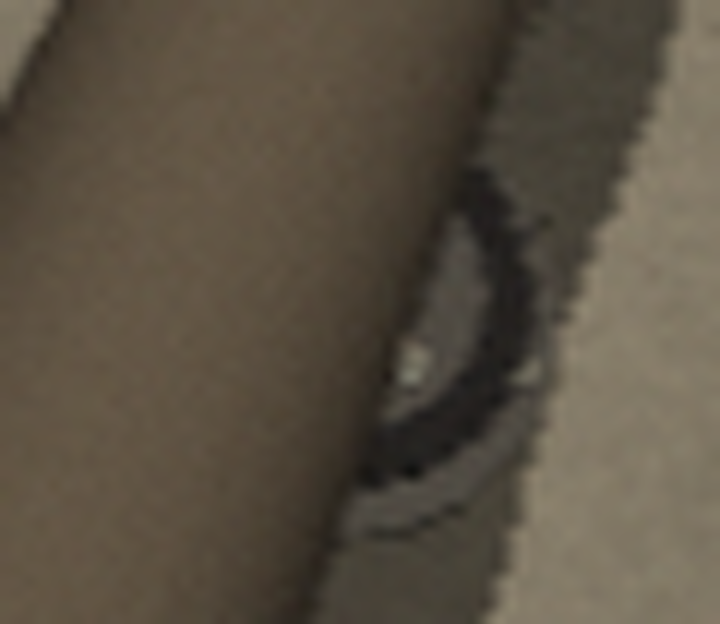

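```bash
cat >> h.py <<'E'
C=np.array([.512,-.0782])
def markang(c,ctr=C):
    th=np.radians(np.arange(0,360,2)); prof=[]
    V=c["image"].astype(float).min(2)
    for r in (.040,.0425,.045):
        p=proj(c,np.c_[ctr[0]+r*np.cos(th),ctr[1]+r*np.sin(th),0*th+.054]).astype(np.float32)
        prof.append(cv2.remap(V.astype(np.float32),p[:,0],p[:,1],cv2.INTER_LINEAR,borderValue=0).ravel())
    return np.min(prof,0)
def report(tag,bright=100):
    o=manip.get_obs(); print(round(o["clock"],2),o["tool_pos"].round(4),o["ft_force"].round(1),"tilt",np.round(o["tcp_rot"],1))
    for n in ("wrist","scene"):
        c=manip.read_camera(n)
        if n=="wrist": c=wcam(o,c)
        save(c,f"{n[0]}_{tag}.png",None if n=="wrist" else (195,175,265,240),1.5 if n=="wrist" else 8)
        q=markang(c); a=np.arange(0,360,2)
        print(n,[(int(x),int(v)) for x,v in zip(a,q) if v>bright])
E
python3 -c "
from h import *
report('3')"
```

```text
4.72 [ 0.5755 -0.0714  0.0384] [ 8.3  1.5 -2.5] tilt [ 1.799e+02 -5.000e-01  1.000e-01]
wrist [(36, 108), (38, 111), (40, 111), (42, 111), (44, 112), (46, 111), (48, 111), (50, 111), (52, 114), (54, 114), (56, 111), (58, 112), (60, 113), (62, 109), (64, 108), (66, 108), (68, 111), (70, 110), (72, 110), (74, 115), (76, 110), (78, 109), (80, 106), (82, 113), (84, 113), (86, 110), (88, 107), (90, 110), (92, 106), (94, 106), (96, 107), (98, 109), (100, 109), (102, 108), (104, 108), (106, 107), (108, 110), (110, 108), (112, 109), (114, 106), (116, 109), (118, 108), (120, 109), (122, 109), (124, 108), (126, 109), (128, 100), (164, 129), (166, 156), (168, 157), (170, 156), (172, 157), (174, 157), (176, 161), (220, 136), (222, 141), (224, 142), (226, 143)]
scene []
```

```bash
cat > path.py <<'E'
import numpy as np
from h import C
R,p=.05,.0035
def pts(a,b,n=3,step=.0005,p=p):
    out=[];r=R-p
    cs=[(a,b),(-a,b),(-a,-b),(a,-b)]
    for k in range(4*n):
        cx,cy=cs[k%4]; px,py=cs[(k-1)%4]
        ph0=(k%4)*np.pi/2; d=np.array([np.cos(ph0),np.sin(ph0)])
        m=int(np.hypot(cx-px,cy-py)/step)
        for t in np.arange(m)/m: out.append(np.array([px+(cx-px)*t,py+(cy-py)*t])+r*d)
        m=int(r*np.pi/2/step)
        for t in np.arange(m)/m: ph=ph0+t*np.pi/2; out.append(np.array([cx,cy])+r*np.array([np.cos(ph),np.sin(ph)]))
    return np.array(out)+C
def nxt(cmd,a=.0135,b=.011,rows=12,mm=.004,p=p):
    P=pts(a,b,p=p); half=len(P)//3
    i=np.argmin(np.hypot(*(P[:half]-np.array(cmd)).T)); k=int(mm/.0005)
    Q=P[i+k:i+k*rows+1:k]
    rel=np.round((Q-cmd)*2000)/2000
    print([[round(float(x),4),round(float(y),4),0] for x,y in rel]); print("end",np.round(cmd+rel[-1],4))
E
python3 -c "
from path import *
nxt([.571,-.072])"
```

```text
[[0.001, 0.004, 0], [0.001, 0.008, 0], [0.0005, 0.012, 0], [-0.0005, 0.0155, 0], [-0.0015, 0.0195, 0], [-0.003, 0.0235, 0], [-0.0045, 0.027, 0], [-0.0065, 0.0305, 0], [-0.009, 0.0335, 0], [-0.0115, 0.0365, 0], [-0.0145, 0.0395, 0], [-0.0175, 0.042, 0]]
end [ 0.5535 -0.03  ]
```

move_arm(
  jaw=[0,0,0,0,0,0,0,0,0,0,0,0],
  travel=[
    [0.001,0.004,0],
    [0.001,0.008,0],
    [0.0005,0.012,0],
    [-0.0005,0.0155,0],
    [-0.0015,0.0195,0],
    [-0.003,0.0235,0],
    [-0.0045,0.027,0],
    [-0.0065,0.0305,0],
    [-0.009,0.0335,0],
    [-0.0115,0.0365,0],
    [-0.0145,0.0395,0],
    [-0.0175,0.042,0],
  ],
  twist=[0,0,0,0,0,0,0,0,0,0,0,0],
)

```text
clock: 5.82
tool_pos: [0.5519, -0.03, 0.0368]
tcp_rot: [180.0, 0.1, -0.0]
ft_force: [1.6, 0.0, 0.5]
opening: 0.0001
```

```bash
python3 -c "
from h import *
report('4',115)
from path import *
nxt([.5535,-.03])"
```

```text
5.82 [ 0.5519 -0.03    0.0368] [1.6 0.  0.5] tilt [ 1.8e+02  1.0e-01 -0.0e+00]
wrist []
scene [(204, 118), (206, 144), (208, 160), (210, 173), (212, 177), (214, 169), (216, 157), (218, 140), (220, 116)]
[[-0.0035, 0.002, 0], [-0.007, 0.004, 0], [-0.0105, 0.006, 0], [-0.014, 0.007, 0], [-0.018, 0.008, 0], [-0.022, 0.009, 0], [-0.026, 0.0095, 0], [-0.03, 0.0095, 0], [-0.034, 0.0095, 0], [-0.038, 0.0095, 0], [-0.042, 0.0095, 0], [-0.046, 0.0095, 0]]
end [ 0.5075 -0.0205]
```

View pics/w_4.png

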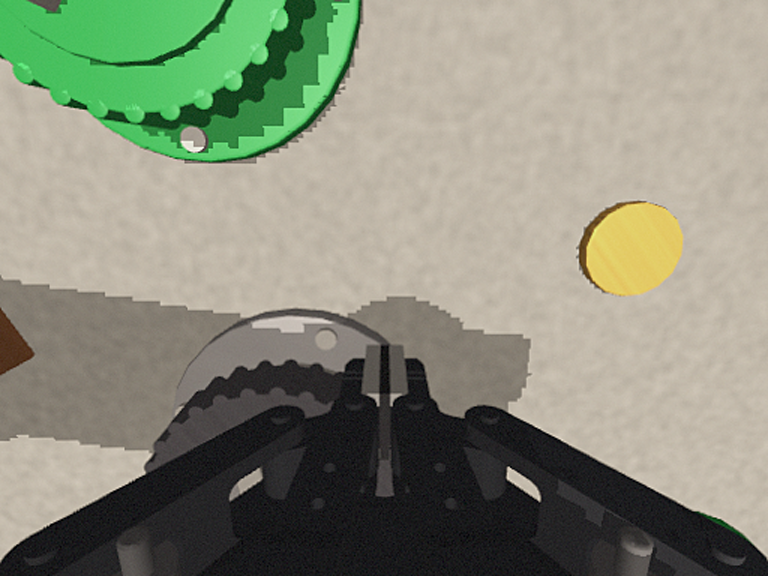

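View pics/s_4.png

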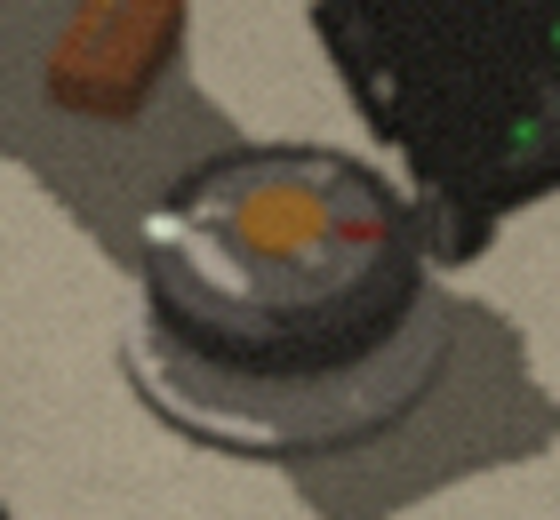

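The mark is turning (about 212° now), but the force dropped at the finger's corner, so I tighten the path a little.

```bash
python3 -c "
from path import *
nxt([.5535,-.03],.012,.0095,p=.005)"
```

```text
[[-0.0055, -0.0005, 0], [-0.009, 0.0015, 0], [-0.013, 0.003, 0], [-0.0165, 0.0045, 0], [-0.0205, 0.0055, 0], [-0.0245, 0.006, 0], [-0.0285, 0.0065, 0], [-0.0325, 0.0065, 0], [-0.0365, 0.0065, 0], [-0.0405, 0.0065, 0], [-0.0445, 0.0065, 0], [-0.0485, 0.0065, 0]]
end [ 0.505  -0.0235]
```

move_arm(
  jaw=[0,0,0,0,0,0,0,0],
  travel=[
    [-0.0035,0.0005,0],
    [-0.008,0.002,0],
    [-0.012,0.0035,0],
    [-0.016,0.005,0],
    [-0.02,0.006,0],
    [-0.024,0.0065,0],
    [-0.028,0.007,0],
    [-0.032,0.007,0],
  ],
  twist=[0,0,0,0,0,0,0,0],
)

```text
clock: 6.58
tool_pos: [0.5214, -0.0187, 0.0371]
tcp_rot: [-179.7, 0.0, 0.1]
ft_force: [2.3, 9.7, -0.6]
opening: 0.0004
```

```bash
python3 -c "
from h import *
report('5',115)
"
```

```text
6.58 [ 0.5214 -0.0187  0.0371] [ 2.3  9.7 -0.6] tilt [-1.797e+02  0.000e+00  1.000e-01]
wrist []
scene [(250, 124), (252, 127), (254, 130), (256, 122)]
```

```bash
python3 -c "
from path import *
nxt([.5215,-.023],.0125,.0093,p=.004)"
```

```text
[[-0.004, 0.0, 0], [-0.008, 0.0, 0], [-0.012, 0.0, 0], [-0.016, 0.0, 0], [-0.02, 0.0, 0], [-0.024, 0.0, 0], [-0.028, -0.0005, 0], [-0.032, -0.001, 0], [-0.036, -0.002, 0], [-0.0395, -0.0035, 0], [-0.043, -0.005, 0], [-0.0465, -0.007, 0]]
end [ 0.475 -0.03 ]
```

move_arm(
  jaw=[0,0,0,0,0,0,0,0,0,0,0,0],
  travel=[
    [-0.004,0,0],
    [-0.008,0,0],
    [-0.012,0,0],
    [-0.016,0,0],
    [-0.02,0,0],
    [-0.024,0,0],
    [-0.028,-0.0005,0],
    [-0.032,-0.001,0],
    [-0.036,-0.002,0],
    [-0.0395,-0.0035,0],
    [-0.043,-0.005,0],
    [-0.0465,-0.007,0],
  ],
  twist=[0,0,0,0,0,0,0,0,0,0,0,0],
)

```text
clock: 7.68
tool_pos: [0.4737, -0.0294, 0.037]
tcp_rot: [-179.9, 0.1, 0.0]
ft_force: [-1.3, 4.6, 0.5]
opening: -0.0003
```

```bash
python3 -c "
from h import *
report('6',115)
from path import *
nxt([.4750,-.03],.0125,.0093,p=.004)"
```

```text
7.68 [ 0.4737 -0.0294  0.037 ] [-1.3  4.6  0.5] tilt [-1.799e+02  1.000e-01  0.000e+00]
wrist []
scene []
[[-0.0035, -0.0025, 0], [-0.0065, -0.005, 0], [-0.0095, -0.008, 0], [-0.012, -0.011, 0], [-0.0145, -0.014, 0], [-0.0165, -0.0175, 0], [-0.018, -0.0215, 0], [-0.0195, -0.025, 0], [-0.0205, -0.029, 0], [-0.021, -0.033, 0], [-0.0215, -0.037, 0], [-0.0215, -0.041, 0]]
end [ 0.4535 -0.071 ]
```

View pics/s_6.png

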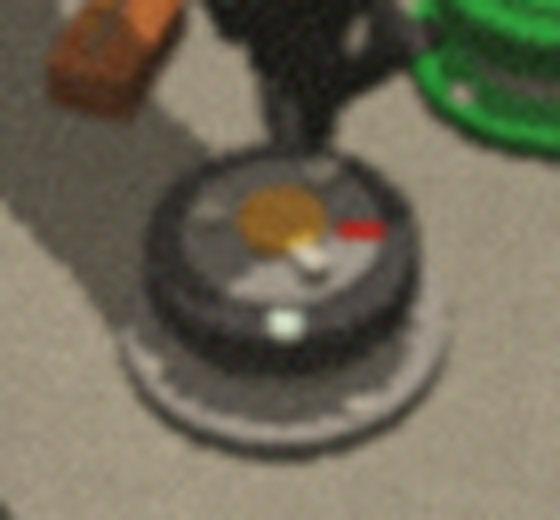

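```bash
sed -i 's/q=markang(c)/q=markang(c) if n=="wrist" else markang(c,C+[-.0025,.0037])/' h.py; python3 -c "
from h import *
import pickle
o,c=pickle.load(open('w.pkl','rb')); c=wcam(o,c)
print(ray(c,[[137/1.5,215/1.5]],0), ray(c,[[90/1.5,236/1.5],[110/1.5,190/1.5]],.024))
report('6b',115)"
```

```text
[[ 0.38889609 -0.04236857  0.        ]] [[ 0.36342069 -0.05591533  0.024     ]
 [ 0.38589756 -0.02070208  0.024     ]]
7.78 [ 0.4728 -0.03    0.0369] [-3.3  4.   1.2] tilt [-180.     0.2   -0. ]
wrist [(36, 115)]
scene [(310, 121), (312, 145), (314, 161), (316, 177), (318, 171), (320, 164), (322, 141), (324, 117)]
```

move_arm(
  jaw=[0,0,0,0,0,0,0,0,0,0,0,0],
  travel=[
    [-0.0035,-0.0025,0],
    [-0.0065,-0.005,0],
    [-0.0095,-0.008,0],
    [-0.012,-0.011,0],
    [-0.0145,-0.014,0],
    [-0.0165,-0.0175,0],
    [-0.018,-0.0215,0],
    [-0.0195,-0.025,0],
    [-0.0205,-0.029,0],
    [-0.021,-0.033,0],
    [-0.0215,-0.037,0],
    [-0.0215,-0.041,0],
  ],
  twist=[0,0,0,0,0,0,0,0,0,0,0,0],
)

```text
clock: 8.88
tool_pos: [0.4502, -0.072, 0.0366]
tcp_rot: [180.0, 0.3, -0.1]
ft_force: [-6.9, 1.9, 2.1]
opening: -0.0
```

```bash
python3 -c "
from h import *
report('7',115)
from path import *
nxt([.4535,-.071],.0125,.0093,p=.004)"
```

```text
8.88 [ 0.4502 -0.072   0.0366] [-6.9  1.9  2.1] tilt [ 1.8e+02  3.0e-01 -1.0e-01]
wrist [(0, 115), (4, 146), (6, 205), (8, 219), (10, 225), (12, 229), (14, 229), (16, 231), (18, 116), (26, 115), (30, 115), (42, 115), (48, 115), (50, 115), (52, 115), (56, 115), (62, 116), (66, 115), (68, 118), (70, 116), (72, 115), (74, 116), (78, 115), (80, 119), (86, 116), (88, 118), (90, 118), (92, 116), (94, 120), (96, 120), (100, 116), (102, 116), (104, 117), (108, 119), (112, 116), (114, 117), (116, 119), (118, 119), (120, 116), (122, 117), (126, 115), (132, 118), (134, 120), (136, 115), (146, 116), (316, 115), (324, 117), (326, 210), (328, 211), (330, 210), (332, 210), (334, 211), (336, 189)]
scene [(10, 124), (12, 143), (14, 164), (16, 177), (18, 176), (20, 163), (22, 140), (24, 119), (110, 121), (112, 125), (114, 125), (116, 117)]
[[0.0, -0.004, 0], [0.0, -0.008, 0], [0.0, -0.012, 0], [0.0, -0.016, 0], [0.0, -0.02, 0], [0.0005, -0.024, 0], [0.0015, -0.028, 0], [0.0025, -0.032, 0], [0.004, -0.0355, 0], [0.006, -0.039, 0], [0.008, -0.0425, 0], [0.0105, -0.0455, 0]]
end [ 0.464  -0.1165]
```

View pics/w_7.png

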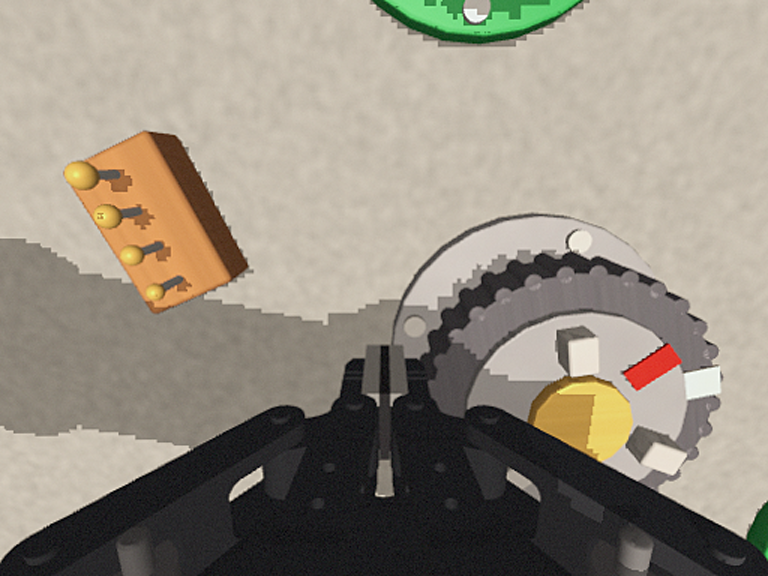

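First pass: the mark (702,382) is about 25° before the pointer (652,366); collar ≈ 334°. Continuing.

move_arm(
  jaw=[0,0,0,0,0,0,0,0,0,0,0,0],
  travel=[
    [0,-0.004,0],
    [0,-0.008,0],
    [0,-0.012,0],
    [0,-0.016,0],
    [0,-0.02,0],
    [0.0005,-0.024,0],
    [0.0015,-0.028,0],
    [0.0025,-0.032,0],
    [0.004,-0.0355,0],
    [0.006,-0.039,0],
    [0.008,-0.0425,0],
    [0.0105,-0.0455,0],
  ],
  twist=[0,0,0,0,0,0,0,0,0,0,0,0],
)

```text
clock: 9.98
tool_pos: [0.4646, -0.117, 0.0374]
tcp_rot: [180.0, -0.0, 0.0]
ft_force: [-2.6, -1.5, -3.5]
opening: -0.0004
```

```bash
python3 -c "
from h import *
report('8',125)
from path import *
nxt([.4640,-.1165],.0125,.0093,p=.004)"
```

```text
9.98 [ 0.4646 -0.117   0.0374] [-2.6 -1.5 -3.5] tilt [180.  -0.   0.]
wrist [(62, 194), (64, 228), (66, 227), (68, 228), (70, 228), (72, 229), (74, 231), (108, 125), (110, 125), (114, 125), (118, 126), (120, 128), (122, 129), (124, 128), (126, 131), (130, 128), (132, 130), (134, 126), (136, 131), (138, 131), (140, 127), (142, 126), (150, 130), (152, 128), (154, 129), (156, 128), (166, 126), (168, 125), (332, 207), (334, 207), (336, 208), (338, 206), (340, 207), (342, 208)]
scene [(68, 136), (70, 161), (72, 178), (74, 184), (76, 179), (78, 167), (80, 152), (82, 134), (112, 129), (114, 127)]
[[0.0025, -0.003, 0], [0.0055, -0.006, 0], [0.0085, -0.0085, 0], [0.012, -0.0105, 0], [0.0155, -0.0125, 0], [0.0195, -0.014, 0], [0.023, -0.0155, 0], [0.027, -0.016, 0], [0.031, -0.017, 0], [0.035, -0.017, 0], [0.039, -0.017, 0], [0.043, -0.017, 0]]
end [ 0.507  -0.1335]
```

move_arm(
  jaw=[0,0,0,0,0,0,0,0,0,0,0,0],
  travel=[
    [0.0035,-0.002,0],
    [0.0065,-0.005,0],
    [0.0095,-0.0075,0],
    [0.0125,-0.0095,0],
    [0.016,-0.012,0],
    [0.0195,-0.0135,0],
    [0.023,-0.015,0],
    [0.027,-0.016,0],
    [0.031,-0.0165,0],
    [0.035,-0.017,0],
    [0.039,-0.017,0],
    [0.043,-0.017,0],
  ],
  twist=[0,0,0,0,0,0,0,0,0,0,0,0],
)

```text
clock: 11.08
tool_pos: [0.5079, -0.1385, 0.038]
tcp_rot: [179.6, -0.2, -0.1]
ft_force: [-3.0, -11.4, -3.0]
opening: -0.0002
```

```bash
python3 -c "
from h import *
report('9',135)
from path import *
nxt([.507,-.1335],.0125,.0093,p=.004)"
```

```text
11.08 [ 0.5079 -0.1385  0.038 ] [ -3.  -11.4  -3. ] tilt [ 1.796e+02 -2.000e-01 -1.000e-01]
wrist [(124, 223), (126, 223), (128, 223), (130, 222), (132, 223), (134, 223), (136, 149)]
scene [(110, 140), (112, 141), (126, 152), (128, 161), (130, 167), (132, 167), (134, 165), (136, 151)]
[[0.004, 0.0, 0], [0.008, 0.0, 0], [0.012, 0.0, 0], [0.016, 0.0, 0], [0.02, 0.0, 0], [0.024, 0.0005, 0], [0.028, 0.001, 0], [0.032, 0.0025, 0], [0.0355, 0.0035, 0], [0.039, 0.0055, 0], [0.0425, 0.0075, 0], [0.046, 0.01, 0]]
end [ 0.553  -0.1235]
```

move_arm(
  jaw=[0,0,0,0,0,0,0,0,0,0,0,0],
  travel=[
    [0.004,-0.001,0],
    [0.008,-0.001,0],
    [0.012,-0.001,0],
    [0.016,-0.001,0],
    [0.02,-0.0005,0],
    [0.024,0.0005,0],
    [0.028,0.0015,0],
    [0.0315,0.003,0],
    [0.035,0.0045,0],
    [0.0385,0.0065,0],
    [0.042,0.0085,0],
    [0.045,0.011,0],
  ],
  twist=[0,0,0,0,0,0,0,0,0,0,0,0],
)

```text
clock: 12.18
tool_pos: [0.5556, -0.1246, 0.0385]
tcp_rot: [179.8, -0.4, -0.0]
ft_force: [3.0, -6.1, -3.4]
opening: -0.0002
```

```bash
python3 -c "
from h import *
report('10',125)
from path import *
nxt([.552,-.1225],.0125,.0093,p=.004)"
```

```text
12.18 [ 0.5556 -0.1246  0.0385] [ 3.  -6.1 -3.4] tilt [179.8  -0.4  -0. ]
wrist [(18, 125), (22, 127), (24, 125), (26, 125), (28, 126), (30, 129), (32, 128), (34, 130), (36, 130), (38, 130), (40, 131), (42, 131), (44, 132), (46, 131), (48, 130), (50, 127), (52, 126), (54, 129), (56, 126), (58, 127), (60, 126), (62, 129), (64, 126), (66, 127), (68, 127), (70, 125), (72, 126), (74, 127), (76, 125), (184, 204), (186, 223), (188, 224), (190, 156), (192, 158), (194, 159), (196, 160)]
scene []
[[0.004, 0.0015, 0], [0.007, 0.0045, 0], [0.0095, 0.0075, 0], [0.0115, 0.0105, 0], [0.0135, 0.014, 0], [0.015, 0.018, 0], [0.0165, 0.0215, 0], [0.0175, 0.0255, 0], [0.018, 0.0295, 0], [0.0185, 0.0335, 0], [0.0185, 0.0375, 0], [0.0185, 0.0415, 0]]
end [ 0.5705 -0.081 ]
```

move_arm(
  jaw=[0,0,0,0,0,0,0,0,0,0,0,0],
  travel=[
    [0.0035,0.002,0],
    [0.0065,0.0045,0],
    [0.0095,0.0075,0],
    [0.0115,0.0105,0],
    [0.0135,0.014,0],
    [0.015,0.018,0],
    [0.0165,0.0215,0],
    [0.0175,0.0255,0],
    [0.0185,0.0295,0],
    [0.019,0.0335,0],
    [0.019,0.0375,0],
    [0.019,0.0415,0],
  ],
  twist=[0,0,0,0,0,0,0,0,0,0,0,0],
)

```text
clock: 13.28
tool_pos: [0.5758, -0.0798, 0.0388]
tcp_rot: [180.0, -0.5, 0.1]
ft_force: [7.6, -2.1, -2.2]
opening: -0.0002
```

```bash
python3 -c "
from h import *
report('11',100)
from path import *
nxt([.571,-.081],.0125,.0093,p=.004)"
```

```text
13.28 [ 0.5758 -0.0798  0.0388] [ 7.6 -2.1 -2.2] tilt [ 1.8e+02 -5.0e-01  1.0e-01]
wrist [(24, 111), (26, 115), (28, 112), (30, 115), (32, 112), (34, 114), (36, 113), (38, 112), (40, 115), (42, 112), (44, 115), (46, 113), (48, 116), (50, 115), (52, 113), (54, 114), (56, 111), (58, 114), (60, 114), (62, 113), (64, 113), (66, 111), (68, 112), (70, 112), (72, 112), (74, 110), (76, 112), (78, 111), (80, 109), (82, 109), (84, 107), (86, 108), (88, 109), (90, 111), (92, 110), (94, 110), (96, 111), (98, 110), (100, 111), (102, 107), (104, 111), (106, 110), (108, 110), (110, 110), (112, 108), (114, 107), (116, 107), (118, 106), (120, 106), (122, 109), (124, 108), (126, 107), (128, 109), (130, 110), (132, 108), (134, 106), (136, 111), (218, 103), (220, 143), (222, 142), (224, 142), (226, 140), (228, 142), (230, 134)]
scene [(250, 100)]
[[-0.0005, 0.004, 0], [-0.0005, 0.008, 0], [-0.0005, 0.012, 0], [-0.0005, 0.016, 0], [-0.001, 0.02, 0], [-0.002, 0.024, 0], [-0.0035, 0.028, 0], [-0.005, 0.0315, 0], [-0.0065, 0.035, 0], [-0.009, 0.0385, 0], [-0.0115, 0.0415, 0], [-0.014, 0.0445, 0]]
end [ 0.557  -0.0365]
```

View pics/s_11.png

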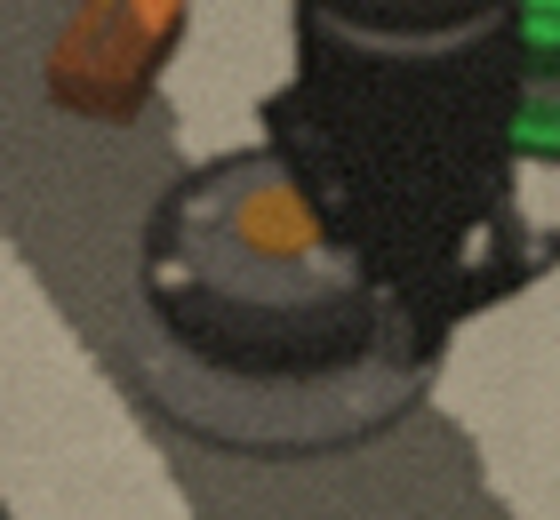

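move_arm(
  jaw=[0,0,0,0,0,0,0,0,0,0,0,0],
  travel=[
    [0,0.004,0],
    [0,0.008,0],
    [0,0.012,0],
    [-0.0005,0.016,0],
    [-0.001,0.02,0],
    [-0.0025,0.0235,0],
    [-0.004,0.0275,0],
    [-0.0055,0.031,0],
    [-0.007,0.0345,0],
    [-0.0095,0.0375,0],
    [-0.012,0.0405,0],
    [-0.015,0.0435,0],
  ],
  twist=[0,0,0,0,0,0,0,0,0,0,0,0],
)

```text
clock: 14.38
tool_pos: [0.5568, -0.0358, 0.0377]
tcp_rot: [-179.9, -0.1, 0.0]
ft_force: [5.6, 2.5, 2.1]
opening: -0.0002
```

```bash
python3 -c "
from h import *
report('12',110)
from path import *
nxt([.556,-.0375],.0125,.0093,p=.004)"
```

```text
14.38 [ 0.5568 -0.0358  0.0377] [5.6 2.5 2.1] tilt [-1.799e+02 -1.000e-01  0.000e+00]
wrist []
scene []
[[-0.002, 0.004, 0], [-0.005, 0.0065, 0], [-0.0085, 0.0085, 0], [-0.012, 0.0105, 0], [-0.016, 0.012, 0], [-0.0195, 0.013, 0], [-0.0235, 0.014, 0], [-0.0275, 0.0145, 0], [-0.0315, 0.0145, 0], [-0.0355, 0.0145, 0], [-0.0395, 0.0145, 0], [-0.0435, 0.0145, 0]]
end [ 0.5125 -0.023 ]
```

View pics/s_12.png

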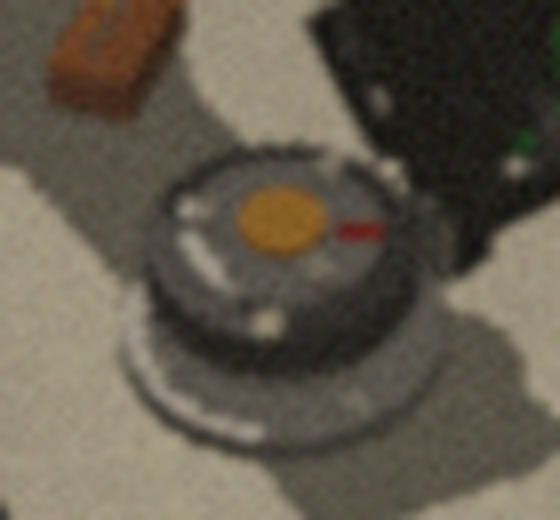

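```bash
python3 -c "
from h import *
c=manip.read_camera('scene')
p=lambda x,y:[195+x/8-.44,175+y/8-.44]
w=ray(c,[p(267,322),p(285,323)],.054); b=ray(c,[p(283,219)],.064)
r=ray(c,[p(361,231)],.058)
print(w,b,r)
for q in w: d=q[:2]-(C+[-.0025,.0037]); print(np.degrees(np.arctan2(d[1],d[0]))%360,np.hypot(*d))
d=r[0,:2]-(C+[-.0025,.0037]);print(np.degrees(np.arctan2(d[1],d[0])),np.hypot(*d))
from path import *
nxt([.556,-.0375],.0125,.0093,p=.004,mm=.004)
"
```

```text
[[ 0.53546861 -0.10740114  0.054     ]
 [ 0.54034343 -0.10337644  0.054     ]] [[ 0.51090022 -0.07469528  0.064     ]] [[ 0.53098819 -0.05555049  0.058     ]]
308.2837617171128 0.04191483886288062
316.886471431673 0.04225122493605802
41.40768459026843 0.028650069576610128
[[-0.002, 0.004, 0], [-0.005, 0.0065, 0], [-0.0085, 0.0085, 0], [-0.012, 0.0105, 0], [-0.016, 0.012, 0], [-0.0195, 0.013, 0], [-0.0235, 0.014, 0], [-0.0275, 0.0145, 0], [-0.0315, 0.0145, 0], [-0.0355, 0.0145, 0], [-0.0395, 0.0145, 0], [-0.0435, 0.0145, 0]]
end [ 0.5125 -0.023 ]
```

About 93° remain (scene: mark 308°, pointer 41°). One more full call, then finer steps.

move_arm(
  jaw=[0,0,0,0,0,0,0,0,0,0,0,0],
  travel=[
    [-0.003,0.003,0],
    [-0.006,0.0055,0],
    [-0.009,0.008,0],
    [-0.012,0.01,0],
    [-0.016,0.0115,0],
    [-0.0195,0.013,0],
    [-0.0235,0.014,0],
    [-0.0275,0.0145,0],
    [-0.0315,0.0145,0],
    [-0.0355,0.0145,0],
    [-0.0395,0.0145,0],
    [-0.0435,0.0145,0],
  ],
  twist=[0,0,0,0,0,0,0,0,0,0,0,0],
)

```text
clock: 15.53
tool_pos: [0.5114, -0.0178, 0.0371]
tcp_rot: [-179.6, 0.2, 0.2]
ft_force: [1.2, 11.3, 4.4]
opening: 0.0003
```

```bash
python3 -c "
from h import *
report('13',110)
from path import *
nxt([.5125,-.023],.0125,.0093,p=.004)"
```

```text
15.53 [ 0.5114 -0.0178  0.0371] [ 1.2 11.3  4.4] tilt [-179.6    0.2    0.2]
wrist []
scene []
[[-0.004, 0.0, 0], [-0.008, 0.0, 0], [-0.012, 0.0, 0], [-0.016, 0.0, 0], [-0.02, -0.0005, 0], [-0.024, -0.001, 0], [-0.028, -0.0025, 0], [-0.0315, -0.004, 0], [-0.035, -0.0055, 0], [-0.0385, -0.0075, 0], [-0.042, -0.01, 0], [-0.045, -0.0125, 0]]
end [ 0.4675 -0.0355]
```

View pics/s_13.png

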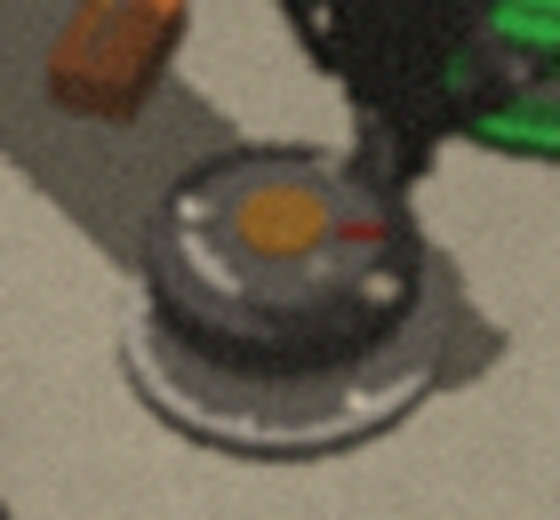

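```bash
cat >> h.py <<'E'
def sang(c,x,y):
    w=ray(c,[[195+x/8-.44,175+y/8-.44]],.054)[0]; d=w[:2]-(C+[-.0025,.0037]); print("remain",41.4-(np.degrees(np.arctan2(d[1],d[0]))+180)%360+180,np.hypot(*d))
E
python3 -c "
from h import *
sang(manip.read_camera('scene'),380,286)"
```

```text
remain 32.11803823602472 0.04304710279154448
```

move_arm(
  jaw=[0,0,0,0,0,0,0],
  travel=[
    [-0.004,0.001,0],
    [-0.008,0.001,0],
    [-0.012,0.0005,0],
    [-0.016,0,0],
    [-0.02,-0.0005,0],
    [-0.023,-0.001,0],
    [-0.023,-0.001,0],
  ],
  twist=[0,0,0,0,0,0,0],
)

```text
clock: 16.27
tool_pos: [0.4866, -0.0239, 0.0367]
tcp_rot: [-180.0, 0.3, -0.0]
ft_force: [-0.9, 2.5, 0.5]
opening: 0.0001
```

```bash
python3 -c "
from h import *
report('14',110)"
```

```text
16.27 [ 0.4866 -0.0239  0.0367] [-0.9  2.5  0.5] tilt [-180.     0.3   -0. ]
wrist []
scene [(30, 121), (32, 142), (34, 152), (36, 153), (38, 154), (40, 139), (42, 114)]
```

View pics/s_14.png

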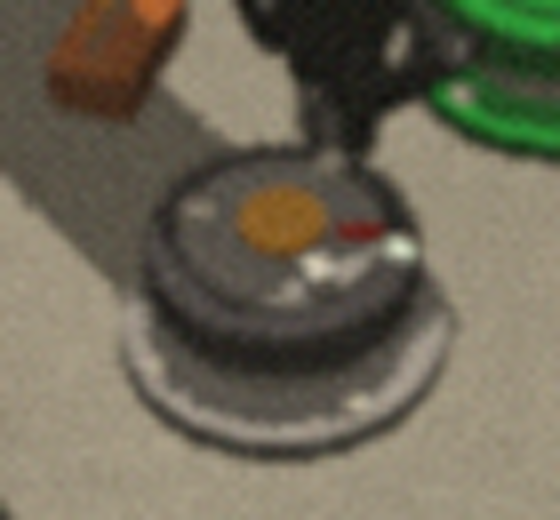

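About 5° remain. One small nudge, then I withdraw outward and up.

move_arm(
  jaw=[0,0,0,0,0,0,0,0,0,0,0],
  travel=[
    [-0.002,-0.001,0],
    [-0.004,-0.0025,0],
    [-0.005,-0.003,0],
    [-0.007,0.003,0],
    [-0.012,0.014,0],
    [-0.017,0.025,0],
    [-0.017,0.025,0.02],
    [-0.017,0.025,0.06],
    [-0.02,0.02,0.1],
    [-0.04,-0.02,0.13],
    [-0.04,-0.02,0.13],
  ],
  twist=[0,0,0,0,0,0,0,0,0,0,0],
)

```text
clock: 17.28
tool_pos: [0.4509, -0.0488, 0.171]
tcp_rot: [179.9, -0.4, -0.2]
ft_force: [0.4, -0.1, -0.5]
opening: 0.0001
```

```bash
python3 -c "
from h import *
report('15',150)"
```

```text
17.28 [ 0.4509 -0.0488  0.171 ] [ 0.4 -0.1 -0.5] tilt [179.9  -0.4  -0.2]
wrist [(32, 199), (34, 223), (36, 221), (38, 221), (40, 221), (42, 224), (44, 202), (328, 150), (330, 188), (332, 192), (334, 176), (336, 150), (338, 153)]
scene [(38, 160), (40, 168), (42, 169), (44, 169), (46, 156), (108, 155), (110, 158), (112, 151)]
```

View pics/s_15.png

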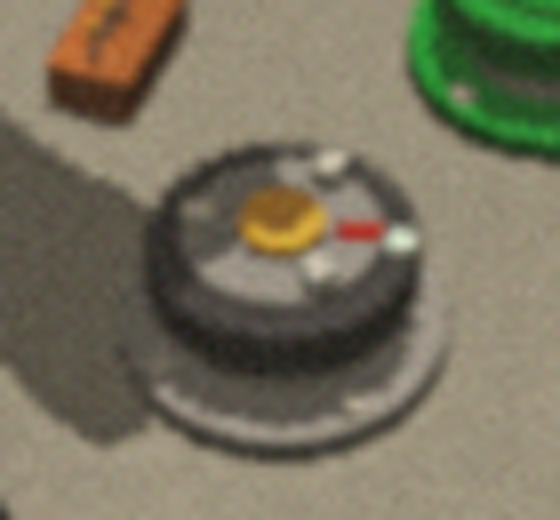

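View pics/w_15.png

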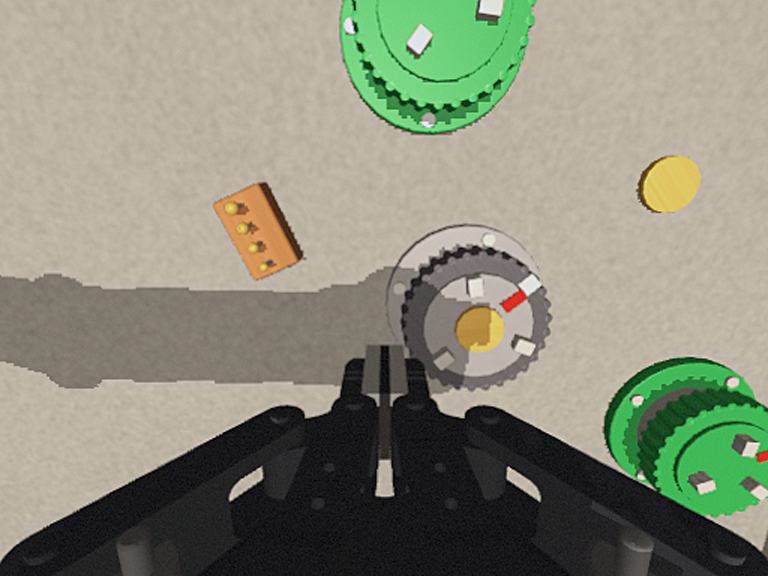

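The mark (530,286) now lies on the pointer line (514,300): 38° against 37.5°. The finger is clear, the blank is in place, and the jaws have moved outward. Handing in.

```bash
python3 -c "
from h import *
o=manip.get_obs(); print(o['clock'],o['tool_pos'],o['ft_force'])
manip.close_job()"
```

```text
17.3833 [ 0.44998119 -0.04685905  0.1687225 ] [ 0.07043031  0.68453745 -0.10695145]
the job is handed in; nothing more can be done
```

I rolled the shut fingertip anticlockwise around the collar's rim, about 1.7 turns. The mark passed the pointer once and stopped at it the second time. I then moved the finger out and up and handed the job in at 17.4 s of the 51 s allowed; no verdict was reported.

- **Collar position:** the last wrist picture puts the mark at about 38° and the pointer at 37.5°, well inside the 17° tolerance. The scene camera gave about 42° against 41.4°. Its raw angles sit 4–5° off the wrist camera's, so I only compared mark to pointer within one view.
- **Turn count:** tracking the mark through the whole move, the collar went from about 103° to about 720° from tight. I also saw the jaws farther out than at the start, but did not measure them to 36 mm.
- **Other things:** the brass blank is still between the jaws, and the bur block, the wide blank and the green chucks look undisturbed in that picture. I did not re-measure the loupe, handpiece, jar and brush, but nothing went near them.
- **Forces:** readings while pressing were mostly 3 to 10 N. They reached about 11 N twice and fell to about 2 N at one finger corner. The final reading was near zero, so the robot touches nothing.

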